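# Close the vial clamp to its green index with the thumb wheel

### The arm

A 6-joint arm with a two-finger parallel gripper is mounted at the origin on a cart in front of the work surface, level with it; the furniture and walls round the work are solid. World frame = base frame: x ahead of the robot, y to its left, z up, the work surface at z = 0. Lengths are in m, angles in rad, forces in N, time in s.
With the tool pointing down it reaches from about 0.3 to 0.95 m from the base axis. Payload 3.1 kg.
Tool frame: the origin (TCP) lies between the finger pads; the fingertips stand bot.tip_reach ahead of it and the grasp point (between the pads) lies 6 mm ahead of it (bot.tip_reach is the distance from the TCP to the fingertips, in m); z points along the fingers, x is the direction in which the jaws open and shut, and the axes are right-handed (so a half turn about z gives the same grasp; the last joint's range is limited). The gripper opens to 85 mm and grips with 20 to 120 N. Pads are 22 mm wide; open, the fingers measure 114 mm over their backs; the gripper's body (76 mm by 85 mm) begins 54 mm behind the grasp point. The pads swing forward as they close: fully open they stand 13 mm farther back than shut.
Start: joints at [-1.199, 0.308, 1.634, -0, 1.2, -0.07], TCP at [0.267, -0.565, 0.256] pointing down, gripper open.
Joint ranges: [-3.06, 3.06], [-0.79, 1.96], [0.05, 2.63], [-1.19, 4.34], [0.05, 2.64], [-2.94, 2.94]. Speed limits (rad/s): [2.79, 2.79, 3.14, 3.14, 3.14, 3.14].

### API

Orientations are given as a unit quaternion [w, x, y, z].
In Python, from station import readout, vision, finish_job, bot gives the robot as it stands.
- The arm moves only by the shell command python3 -m handwheel 'ROWS' [FORCE]. ROWS is JSON, a list of rows, each an object of numbers: "tx", "ty", "tz": the shift along the tool's x, y, z in m; "roll": the turn about the tool's z in degrees; "fingers": the opening in per cent of the stroke, from 0 (shut) to 100 (fully open). In form: [{"tx": .., "ty": .., "tz": .., "roll": .., "fingers": ..}, ...]. A call has exactly 8 rows; each row shifts and turns the commanded pose from where the row before left it, along the tool's axes as they then stand; what a row does not reach is not made up. A row lasts 1/12 s, in which the tool goes at most 41.7 mm and 7.16 degrees, less where a joint would pass 70% of its speed; a pose out of reach is approached as far as the arm can. A call with a gripper value outside its range is refused whole. The fingers move at their own pace and stop on an object; FORCE is the grip in N (left out, the last holds). Time passes only in rows, so rows that do not move let the fingers close, or fill a call up. It gives the time, the measured TCP pose, the force and the opening at its end, in the units of the state.
- readout.state(): the state, without advancing time (a new reading comes with each control period).
- vision.capture(name): name is "side" or "top"; returns (picture, depth): 384x512x3 uint8, red, green, blue; 384x512 float32, m along the optical axis (not along the pixel's ray), 0 where there is no reading.
- vision.camera_info(name): a dict with "fx", "fy", "cx", "cy" (pixels), "distortion" ([k1, k2, p1, p2, k3] as OpenCV has them; the pictures are not rectified), "pose" (4x4, takes a point from camera to world coordinates). Camera axes: x right, y down, z forward; pixel columns grow to the right and rows downward; lengths in m; the calibration is good to about 2 mm. A picture is of the moment at which its call begins. camera_info takes no time and is no camera call.
- finish_job(): hands the job in, once; it reports no verdict.
The state is a dict: "t": time; "qpos": joint angles; "joint_velocities": joint speeds; "joint_torque": joint torques, N m; "position": TCP position; "tool_rot": TCP orientation; "contact_force": force on the tool from outside, world axes, zero at the start; "ft_torque": the same for the moment, N m; "gripper_width": finger opening in m.
Only numpy, scipy, OpenCV 4.12 (cv2) and the standard library are available. Lean on these libraries where they do the work, as an engineer would, in place of code of your own. Each camera call takes 0.05 s, during which the arm holds its last target. There are 200 camera calls.

### The job

The clamp's gap is too wide for the amber vial standing in it. Roll the clamp's knurled thumb wheel with a fingertip, pressing gently on the top of its rim, until the jaw's red pointer is lined up with the middle of the green index tab on the scale, then take the finger away. Do not push the jaw or the tab directly, do not lift or shift the clamp, and leave the vial and everything else on the table where they are.

Things in the scene. Friction and masses are not known exactly. Their poses are not given: they have to be found in the camera images.
- clamp: Grey and aluminium vial clamp loose on rubber feet, 2.6 kg. Origin on the table plane under the bed; +y points from the wheel (y = -78 mm) to the fixed jaw (inner face y = +72 mm), -x side carries the white scale, z up. Base 100 mm wide (x), y from -122 to +98 mm; bed top z = 12 mm; jaws 64 mm wide, tops z = 58 mm.
- wheel: Black thumb wheel with grey ribs, four of them orange; 64 mm diameter, tread 18 mm wide (28 mm overall), origin at its centre, axle along the clamp's x. Rolling the top of its rim towards the jaws (clamp +y) closes the gap: 32 mm of rim travel moves the jaw 14 mm; rolling back opens it. Turning takes about 1.2 N at the rim; it stays where it is left.
- wheel_top (a point): Topmost point of the wheel's rim, z = 84 mm; does not turn with the wheel. Two aluminium cheeks flank the wheel (46 mm over both, 66 mm long, tops z = 74 mm: the rim stands 10 mm proud). Wheel, cheeks and sliding jaw ride on a sprung carriage: from about 3 N of downward push it gives, 1 N per mm, to a stop 6 mm down, and springs back.
- moving_jaw: The sliding aluminium jaw, 18 mm thick along y, driven by the wheel along the clamp's +y towards the fixed jaw; its axes are the clamp's.
- pointer (a point): Outer end of the thin red pointer on the moving jaw, in line with the jaw's face, just above the scale. Moves with the jaw along the clamp's y (about 0 to 8 mm at the start, end stop at 49 mm).
- index_mark (a point): Top of the green index tab clipped to the scale, at the middle of its 6 mm width (along y); axes are the clamp's. It sits between y = 23 and 35 mm in the clamp's frame (gap 49 to 37 mm). The pointer is on the mark when both have the same y in the clamp's frame.
- vial_amber: Amber vial with black cap, 28 mm across, 64 mm tall, standing on the clamp's bed near the fixed jaw; origin under its centre.
- jar: White jar with blue cap, 62 mm across, 90 mm tall, a bystander; origin under its centre.
- beaker: White plastic beaker, 66 mm across, 77 mm tall, a bystander; origin under its centre.
- timer: White bench timer lying flat, 66x66x20 mm, a bystander; origin under its centre.
- marker: White marker pen with red cap, lying, 136 mm long, 14 mm thick, a bystander; origin under its centre.
- petri: Petri dish with dark filling, 88 mm across, 15 mm tall, a bystander; origin under its centre.
- tape_white: Roll of white tape lying flat, 84 mm across, 24 mm tall, a bystander; origin under its centre.
- index: The green index tab itself, 6 mm wide, on the outer edge of the scale; stiff to slide, not to be touched.

How it is judged:
By the outcome, as a careful person would: the job done as asked, in the order asked, and still so for the second after the job is handed in, with the robot touching nothing.
It also fails if it takes over 42 s, if anything falls off the work surface, if the arm or the gripper's body presses on something with over 40 N, if the wrist force passes 120 N, or if a joint passes its speed limit or range.

## Working session

There is one attempt and no reset: what is moved stays moved. The work goes in short steps, Python scripts to look and compute and a shell command to move; the robot and the scene stay as the last step left them, time stands still between calls to the robot, and variables do not carry over. Pictures are saved under pics/ and viewed, about 8 in all and at most 12, crops included, and the job is handed in when it is done.

```bash
mkdir -p pics; ls; python3 - <<'E'
from station import readout, vision, bot
import cv2, numpy as np
s=readout.state(); print(s['t'],s['position'],s['tool_rot'],s['gripper_width'],bot.tip_reach)
for n in('top','side'):
    p,d=vision.capture(n); i=vision.camera_info(n); print(n,i['fx'],i['fy'],i['cx'],i['cy'],i['distortion']); print(np.round(i['pose'],4).tolist())
    cv2.imwrite(f'pics/{n}0.png',p[:,:,::-1]); np.savez(f'{n}0.npz',p=p,d=d)
E
```

```text
pics
0.0 [ 0.26693119 -0.56429487  0.25505379] [-6.67902476e-04  8.44864269e-01 -5.34979510e-01 -9.19332901e-04] 0.08521411985044237 0.025
top 369.9414310036004 369.9414310036004 251.98751063842138 191.61942832386302 [-0.12379001  0.          0.          0.          0.        ]
[[-0.0006, -0.9936, 0.1132, 0.4436], [-0.9999, 0.0019, 0.0109, 0.0916], [-0.0111, -0.1131, -0.9935, 1.0757], [0.0, 0.0, 0.0, 1.0]]
side 391.67683684914925 391.67683684914925 255.70432302659927 185.251503406285 [-0.0875699  0.         0.         0.         0.       ]
[[0.9911, -0.0454, 0.1251, 0.4549], [-0.1316, -0.4715, 0.872, -0.6736], [0.0194, -0.8807, -0.4733, 0.4994], [0.0, 0.0, 0.0, 1.0]]
```

View pics/top0.png

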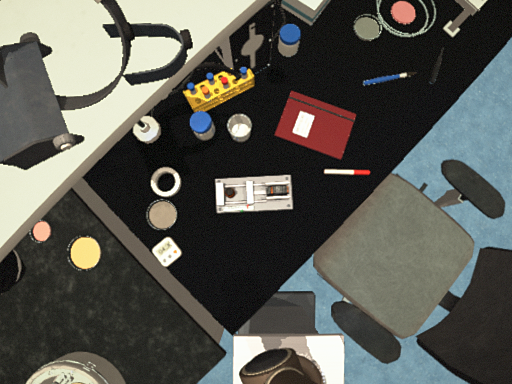

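View pics/side0.png

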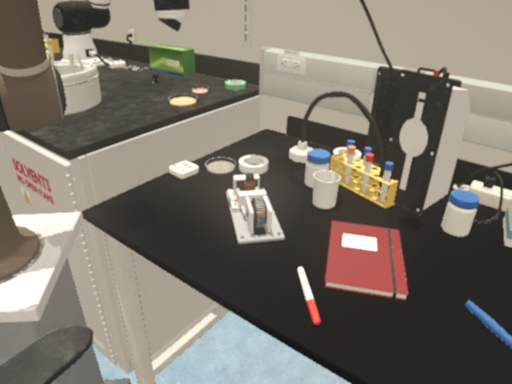

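Top view: clamp at about (254,194), wheel to the right at (277,190), vial to the left at (229,192). Side view: wheel at (258,212), with the vial behind it. I'll zoom in next.

```bash
python3 - <<'E'
import cv2, numpy as np
a=cv2.imread('pics/top0.png')[168:220,208:300]; b=cv2.imread('pics/side0.png')[165:245,215:290]
a=cv2.resize(a,None,fx=8,fy=8,interpolation=cv2.INTER_CUBIC)[:, :736]
cv2.imwrite('pics/ta.png',a)
b=cv2.resize(b,None,fx=7,fy=7,interpolation=cv2.INTER_CUBIC); cv2.imwrite('pics/sb.png',b)
E
```

```text
(no output)
```

View pics/ta.png

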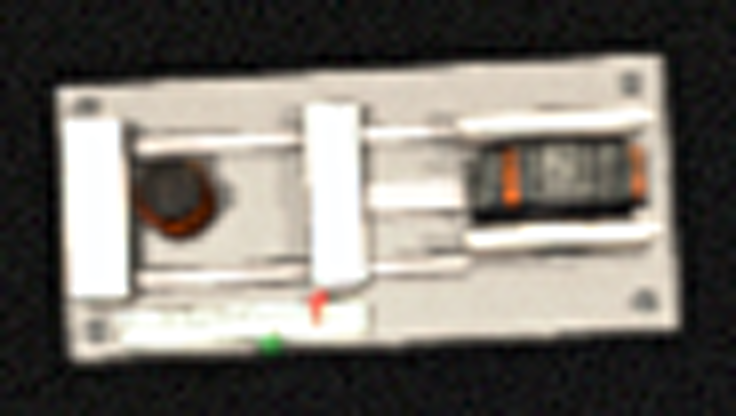

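View pics/sb.png

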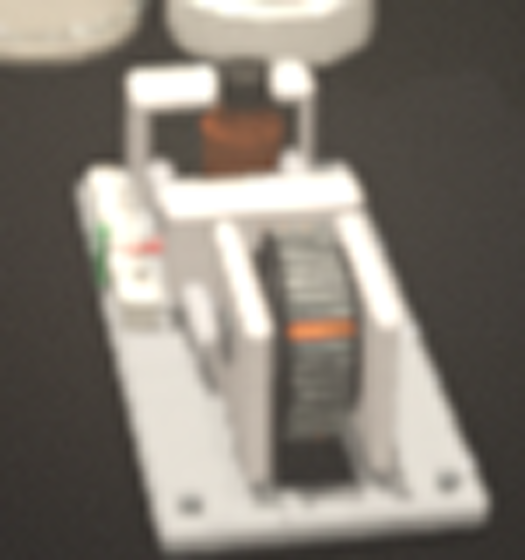

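```bash
cat > h.py <<'E'
import numpy as np, cv2
from station import vision, readout, bot
def ray(n,uv):
    i=vision.camera_info(n); K=np.array([[i['fx'],0,i['cx']],[0,i['fy'],i['cy']],[0,0,1]])
    q=cv2.undistortPoints(np.array(uv,float).reshape(-1,1,2),K,np.array(i['distortion']))[:,0]
    T=np.array(i['pose']); return T[:3,3],np.c_[q,np.ones(len(q))]@T[:3,:3].T
def atz(n,uv,z):
    o,r=ray(n,uv); return o+r*((z-o[2])/r[:,2])[:,None]
def blob(p,kind,box):
    x0,x1,y0,y1=box; c=p[y0:y1,x0:x1].astype(float)
    R,G,B=c[...,0],c[...,1],c[...,2]
    w=(R-np.maximum(G,B)-np.maximum(G-B,0)*1.0) if kind=='r' else G-np.maximum(R,B)
    w=np.clip(w-20,0,None); yy,xx=np.mgrid[y0:y1,x0:x1]
    return np.array([(w*xx).sum(),(w*yy).sum()])/w.sum(), w.sum()
def tri(us,ut):
    (o1,r1),(o2,r2)=ray('side',[us]),ray('top',[ut]); r1=r1[0];r2=r2[0]
    s=np.linalg.lstsq(np.c_[r1,-r2],o2-o1,rcond=None)[0]; a=o1+s[0]*r1;b=o2+s[1]*r2
    return (a+b)/2,np.linalg.norm(a-b)
E
python3 - <<'E'
from h import *
c=np.array([[57,88],[663,57],[680,328],[72,360]],float); uv=(c+.5)/8-.5+[208,168]
W=atz('top',uv,.012)[:,:2]; M=np.array([[50,98],[50,-122],[-50,-122],[-50,98]])/1000
mc,wc=M.mean(0),W.mean(0); A=M-mc;B=W-wc
th=np.arctan2((A[:,0]*B[:,1]-A[:,1]*B[:,0]).sum(),(A*B).sum()); R=np.array([[np.cos(th),-np.sin(th)],[np.sin(th),np.cos(th)]])
o=wc-R@mc; print('origin',o,'deg',np.degrees(th),'res mm',np.round((W-(M@R.T+o))*1e3,1).tolist())
np.savez('clamp.npz',o=o,R=R)
t=np.load('top0.npz');s=np.load('side0.npz')
res={}
for k,bt,bs in(('r',(243,252,203,210),(230,240,195,204)),('g',(238,246,207,214),(227,232,194,208))):
    bt_,w1=blob(t['p'],k,bt); bs_,w2=blob(s['p'],k,bs); X,e=tri(bs_,bt_)
    print(k,bt_,bs_,w1,w2,'tri',X,'err',e,'clamp',R.T@(X[:2]-o)*1e3)
    for z in(.02,.025,.03):print(z,'top',R.T@(atz('top',[bt_],z)[0,:2]-o)*1e3,'side',R.T@(atz('side',[bs_],z)[0,:2]-o)*1e3)
print('wheel top',o+R@[0,-.078], 'depth')
# wheel top check from depth: highest points
d=t['d']; uvw=np.array([[x,y] for y in range(180,200) for x in range(264,292)]); dd=d[uvw[:,1],uvw[:,0]]
oo,r=ray('top',uvw); P=oo+r*dd[:,None]; P=P[(dd>0)&(P[:,2]>.076)]; print(len(P),P.mean(0),P.max(0),P.min(0))
E
```

```text
origin [0.55865078 0.11074127] deg 2.95298767690935 res mm [[-0.3, 0.7], [-0.7, -0.2], [0.4, 0.1], [0.5, -0.6]]
r [247.27777778 205.13425926] [236.05389222 199.79041916] 432.0 167.0 tri [0.52319799 0.11635285 0.03428362] err 0.0013464911867423403 clamp [-35.11663276   7.43053559]
0.02 top [-33.32761979   7.65217515] side [-32.47424512  31.52721386]
0.025 top [-33.71847709   7.55328832] side [-33.63736445  23.0836288 ]
0.03 top [-34.1093344    7.45440148] side [-34.80048379  14.64004374]
g [241.28508772 210.46491228] [229.         200.20754717] 228.0 53.0 tri [0.50828281 0.13366016 0.02392882] err 0.002378455670536247 clamp [-49.12038814  25.4832402 ]
0.02 top [-47.67876703  25.53538562] side [-49.54391566  32.09409544]
0.025 top [-48.00165383  25.35179957] side [-50.52899474  23.64459769]
0.03 top [-48.32454063  25.16821352] side [-51.51407383  15.19509994]
wheel top [0.56266908 0.03284484] depth
133 [0.56358969 0.034787   0.0808499 ] [0.58369258 0.05888551 0.08787912] [0.5453184  0.00708448 0.07608901]
```

Fit: clamp yaw 2.95°, pointer y ≈ 7.5 mm, mark y ≈ 25.4 mm, so about 41 mm of rim travel is needed. First I'll align the tool with the clamp and shut the fingers while approaching.

```bash
python3 -m handwheel '[{"roll":5.6,"fingers":0},{"roll":5.6,"fingers":0},{"roll":5.6,"fingers":0},{"roll":5.57,"fingers":0},{"tx":-0.03,"ty":-0.017,"fingers":0},{"tx":-0.03,"ty":-0.017,"fingers":0},{"tx":-0.03,"ty":-0.017,"fingers":0},{"tx":-0.03,"ty":-0.017,"fingers":0}]' 20
python3 -m handwheel '[{"tx":-0.03,"ty":-0.017,"fingers":0},{"tx":-0.03,"ty":-0.017,"fingers":0},{"tx":-0.03,"ty":-0.017,"fingers":0},{"tx":-0.03,"ty":-0.017,"fingers":0},{"tx":-0.03,"ty":-0.017,"fingers":0},{"tx":-0.03,"ty":-0.017,"fingers":0},{"tx":-0.03,"ty":-0.017,"fingers":0},{"tx":-0.03,"ty":-0.017,"fingers":0}]'
cat > go.py <<'E'
from h import *
s=readout.state(); c=np.load('clamp.npz'); p=np.array(s['position']); w,x,y,z=s['tool_rot']
X=np.array([1-2*(y*y+z*z),2*(x*y+w*z)]);Y=np.array([2*(x*y-w*z),1-2*(x*x+z*z)])
q=c['R'].T@(p[:2]-c['o'])*1e3; d=c['o']+c['R']@[0,-.088]-p[:2]
print('t',s['t'],'p',p,'clampxy mm',q,'xhead',np.degrees(np.arctan2(X[1],X[0])),'to (0,-88): tx,ty',d@X,d@Y,'tipz',p[2]-bot.tip_reach,bot.tip_reach,'w',s['gripper_width'],'F',s['contact_force'])
E
python3 go.py
```

```text
t 0.1 p [ 0.26696738 -0.56433835  0.25514213] clampxy mm [-326.0738565  -659.15668817] xhead -64.68374124058973 to (0,-88): tx,ty -0.40413536143107986 -0.5188621073247375 tipz 0.23014212734779174 0.025 w 0.0855834907691388 F [ 0.43920471  0.33199617 -0.24503318]invalid input
invalid input
```

```bash
python3 -m handwheel '[{"tx":0,"ty":0,"tz":0,"roll":5.6,"fingers":0},{"tx":0,"ty":0,"tz":0,"roll":5.6,"fingers":0},{"tx":0,"ty":0,"tz":0,"roll":5.6,"fingers":0},{"tx":0,"ty":0,"tz":0,"roll":5.57,"fingers":0},{"tx":-0.03,"ty":-0.017,"tz":0,"roll":0,"fingers":0},{"tx":-0.03,"ty":-0.017,"tz":0,"roll":0,"fingers":0},{"tx":-0.03,"ty":-0.017,"tz":0,"roll":0,"fingers":0},{"tx":-0.03,"ty":-0.017,"tz":0,"roll":0,"fingers":0}]' 20
python3 go.py
```

```text
t: 0.77
position: [0.329, -0.4401, 0.2555]
tool_rot: [-0.0, 0.725, -0.689, -0.001]
contact_force: [0.5, -0.5, 0.5]
gripper_width: -0.0003
t 0.7667 p [ 0.32895264 -0.44009996  0.25549638] clampxy mm [-257.77056999 -538.27653309] xhead -87.11793595566947 to (0,-88): tx,ty -0.45059489383424006 -0.2572132698139892 tipz 0.23049638449688645 0.025 w -0.0003336148657903492 F [ 0.54777714 -0.54850373  0.45332702]
```

```bash
python3 -m handwheel '[{"tx":-0.028,"ty":-0.016,"tz":0,"roll":0,"fingers":0},{"tx":-0.028,"ty":-0.016,"tz":0,"roll":0,"fingers":0},{"tx":-0.028,"ty":-0.016,"tz":0,"roll":0,"fingers":0},{"tx":-0.028,"ty":-0.016,"tz":0,"roll":0,"fingers":0},{"tx":-0.028,"ty":-0.016,"tz":0,"roll":0,"fingers":0},{"tx":-0.028,"ty":-0.016,"tz":0,"roll":0,"fingers":0},{"tx":-0.028,"ty":-0.016,"tz":0,"roll":0,"fingers":0},{"tx":-0.028,"ty":-0.016,"tz":0,"roll":0,"fingers":0}]' 
python3 -m handwheel '[{"tx":-0.028,"ty":-0.016,"tz":0,"roll":0,"fingers":0},{"tx":-0.028,"ty":-0.016,"tz":0,"roll":0,"fingers":0},{"tx":-0.028,"ty":-0.016,"tz":0.01,"roll":0,"fingers":0},{"tx":-0.028,"ty":-0.016,"tz":0.02,"roll":0,"fingers":0},{"tx":-0.028,"ty":-0.016,"tz":0.02,"roll":0,"fingers":0},{"tx":-0.028,"ty":-0.016,"tz":0.02,"roll":0,"fingers":0},{"tx":-0.028,"ty":-0.016,"tz":0.02,"roll":0,"fingers":0},{"tx":-0.028,"ty":-0.016,"tz":0.02,"roll":0,"fingers":0}]' 
python3 go.py; python3 - <<'E'
from h import *
p,d=vision.capture('side'); cv2.imwrite('pics/s1.png',cv2.resize(p[120:250,190:320,::-1],None,fx=4.5,fy=4.5,interpolation=cv2.INTER_CUBIC))
E
```

```text
t: 1.43
position: [0.4454, -0.2097, 0.2559]
tool_rot: [0.0, 0.725, -0.689, -0.0]
contact_force: [0.7, 0.0, 1.0]
gripper_width: 0.0001
t: 2.1
position: [0.5617, 0.0205, 0.145]
tool_rot: [0.0, 0.725, -0.689, -0.0]
contact_force: [-0.2, -0.5, -0.5]
gripper_width: -0.0002
t 2.1 p [0.5616789  0.02046863 0.14497016] clampxy mm [ -1.62643702 -90.30876965] xhead -87.04615575691251 to (0,-88): tx,ty -0.0023087453295658963 -0.0016264712530246425 tipz 0.11997015792441529 0.025 w -0.0001568779202429627 F [-0.20135902 -0.47286498 -0.47847537]
```

View pics/s1.png

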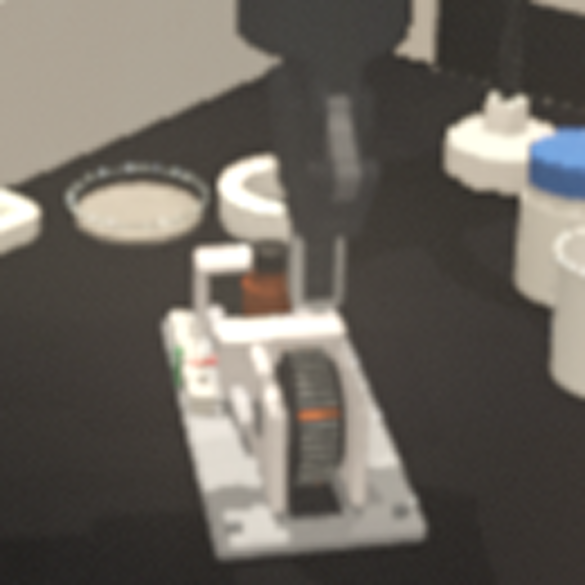

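```bash
python3 - <<'E'
from h import *
o,r=ray('side',[[(320+.5)/4.5-.5+190,(308+.5)/4.5-.5+120]]); r=r[0]
for z in(.105,.11,.115,.12,.125): print(z,o+r*((z-o[2])/r[2]))
E
python3 -m handwheel '[{"tx":0,"ty":-0.0016,"tz":0.004,"roll":0,"fingers":0},{"tx":0,"ty":0,"tz":0.004,"roll":0,"fingers":0},{"tx":0,"ty":0,"tz":0.004,"roll":0,"fingers":0},{"tx":0,"ty":0,"tz":0.004,"roll":0,"fingers":0},{"tx":0,"ty":0,"tz":0.004,"roll":0,"fingers":0},{"tx":0,"ty":0,"tz":0,"roll":0,"fingers":0},{"tx":0,"ty":0,"tz":0,"roll":0,"fingers":0},{"tx":0,"ty":0,"tz":0,"roll":0,"fingers":0}]' 
python3 go.py
```

```text
0.105 [0.56803424 0.03958598 0.105     ]
0.11 [0.56660032 0.03054344 0.11      ]
0.115 [0.56516641 0.02150089 0.115     ]
0.12 [0.56373249 0.01245835 0.12      ]
0.125 [0.56229857 0.0034158  0.125     ]
t: 2.82
position: [0.5634, 0.0185, 0.1267]
tool_rot: [-0.0, 0.725, -0.689, 0.0]
contact_force: [-0.3, -0.4, -0.1]
gripper_width: 0.0002
t 2.8167 p [0.56336682 0.01846981 0.12672776] clampxy mm [-4.37306745e-02 -9.23918898e+01] xhead -87.10157041933881 to (0,-88): tx,ty -0.004391929445818127 -3.9548927575974886e-05 tipz 0.10172775910846504 0.025 w 0.0002366442394211421 F [-0.30742834 -0.38283385 -0.1086133 ]
```

```bash
python3 -m handwheel '[{"tx":-0.002,"ty":0,"tz":0.003,"roll":0,"fingers":0},{"tx":0,"ty":0,"tz":0.003,"roll":0,"fingers":0},{"tx":0,"ty":0,"tz":0.002,"roll":0,"fingers":0},{"tx":0,"ty":0,"tz":0.002,"roll":0,"fingers":0},{"tx":0,"ty":0,"tz":0.002,"roll":0,"fingers":0},{"tx":0,"ty":0,"tz":0.001,"roll":0,"fingers":0},{"tx":0,"ty":0,"tz":0,"roll":0,"fingers":0},{"tx":0,"ty":0,"tz":0,"roll":0,"fingers":0}]' 
python3 go.py
```

```text
t: 3.48
position: [0.5631, 0.021, 0.1131]
tool_rot: [0.0, 0.725, -0.689, -0.0]
contact_force: [0.4, -0.5, -0.2]
gripper_width: -0.0002
t 3.4833 p [0.56305629 0.02099535 0.11314831] clampxy mm [ -0.22374445 -89.85370714] xhead -87.05442744028109 to (0,-88): tx,ty -0.0018537360747455693 -0.00022350456162098883 tipz 0.08814830723962125 0.025 w -0.00019607415714542668 F [ 0.36906885 -0.47650852 -0.18658846]
```

```bash
python3 -m handwheel '[{"tx":0,"ty":0,"tz":0.001,"roll":0,"fingers":0},{"tx":0,"ty":0,"tz":0.001,"roll":0,"fingers":0},{"tx":0,"ty":0,"tz":0.001,"roll":0,"fingers":0},{"tx":0,"ty":0,"tz":0.001,"roll":0,"fingers":0},{"tx":0,"ty":0,"tz":0,"roll":0,"fingers":0},{"tx":0,"ty":0,"tz":0,"roll":0,"fingers":0},{"tx":0,"ty":0,"tz":0,"roll":0,"fingers":0},{"tx":0,"ty":0,"tz":0,"roll":0,"fingers":0}]' 
python3 go.py
```

```text
t: 4.15
position: [0.5632, 0.0209, 0.1093]
tool_rot: [-0.0, 0.725, -0.689, 0.0]
contact_force: [0.1, -0.4, -0.2]
gripper_width: -0.0
t 4.15 p [0.56318525 0.02094786 0.10934017] clampxy mm [ -0.09740313 -89.90777389] xhead -87.06037825872663 to (0,-88): tx,ty -0.001907796558735195 -9.695807973546166e-05 tipz 0.08434016785719853 0.025 w -4.942205902536785e-05 F [ 0.12848549 -0.43774078 -0.16842124]
```

```bash
python3 -m handwheel '[{"tx":0,"ty":0,"tz":0.001,"roll":0,"fingers":0},{"tx":0,"ty":0,"tz":0.001,"roll":0,"fingers":0},{"tx":0,"ty":0,"tz":0.001,"roll":0,"fingers":0},{"tx":0,"ty":0,"tz":0,"roll":0,"fingers":0},{"tx":0,"ty":0,"tz":0,"roll":0,"fingers":0},{"tx":0,"ty":0,"tz":0,"roll":0,"fingers":0},{"tx":0,"ty":0,"tz":0,"roll":0,"fingers":0},{"tx":0,"ty":0,"tz":0,"roll":0,"fingers":0}]' 
python3 go.py
```

```text
t: 4.82
position: [0.5634, 0.0209, 0.1066]
tool_rot: [-0.0, 0.725, -0.689, 0.0]
contact_force: [-0.2, -0.1, 4.6]
gripper_width: -0.0001
t 4.8167 p [0.5634207  0.02093623 0.10656944] clampxy mm [  0.13713559 -89.93151884] xhead -87.05778734777755 to (0,-88): tx,ty -0.001931493011844589 0.00013749873799424582 tipz 0.08156944075113554 0.025 w -8.175587083877108e-05 F [-0.20533611 -0.12146007  4.64918062]
```

Contact is 4.6 N. First stroke is 20 mm towards the jaws.

```bash
python3 -m handwheel '[{"tx":-0.002,"ty":0,"tz":0,"roll":0,"fingers":0},{"tx":-0.003,"ty":0,"tz":0,"roll":0,"fingers":0},{"tx":-0.003,"ty":0,"tz":0,"roll":0,"fingers":0},{"tx":-0.003,"ty":0,"tz":0,"roll":0,"fingers":0},{"tx":-0.003,"ty":0,"tz":0,"roll":0,"fingers":0},{"tx":-0.003,"ty":0,"tz":0,"roll":0,"fingers":0},{"tx":-0.003,"ty":0,"tz":0,"roll":0,"fingers":0},{"tx":0,"ty":0,"tz":0,"roll":0,"fingers":0}]' 
python3 go.py
cat > meas.py <<'E'
from h import *
import sys
c=np.load('clamp.npz');R,o=c['R'],c['o']
for n in('top','side'):
    p,d=vision.capture(n); cv2.imwrite(f'pics/{n}_{sys.argv[1]}.png',p[:,:,::-1]); np.savez(f'{n}_{sys.argv[1]}.npz',p=p,d=d)
    for k,z in(('r',.031),('g',.024)):
        b=({'r':(238,252,200,209),'g':(238,246,207,214)} if n=='top' else {'r':(228,241,185,204),'g':(226,233,194,208)})[k]
        u,w=blob(p,k,b); print(n,k,u,w,R.T@(atz(n,[u],z)[0,:2]-o)*1e3)
E
python3 meas.py 1
```

```text
t: 5.48
position: [0.5623, 0.0416, 0.1065]
tool_rot: [-0.0, 0.725, -0.689, 0.0]
contact_force: [0.2, 0.3, 5.4]
gripper_width: -0.0004
t 5.4833 p [0.56233185 0.04155387 0.10651216] clampxy mm [  0.11187956 -69.28515817] xhead -87.04044726677746 to (0,-88): tx,ty 0.018714828454521548 0.00011402130800942971 tipz 0.08151216043841297 0.025 w -0.0003574844736655583 F [0.24096538 0.29494476 5.36289008]
top r [244.24579125 205.78114478] 594.0 [-35.56792949  16.10271217]
top g [241.42011834 210.46153846] 169.0 [-47.94764686  25.00391547]
side r [235.43786982 198.78698225] 169.0 [-35.82203557  17.82109517]
side g [229.  199.9] 50.0 [-50.15273395  26.77461756]
```

The wheel rolls without slip (jaw +8.6 mm for a 20 mm stroke). I'll lift, go back and press again.

```bash
python3 -m handwheel '[{"tx":0,"ty":0,"tz":-0.004,"roll":0,"fingers":0},{"tx":0,"ty":0,"tz":-0.006,"roll":0,"fingers":0},{"tx":0.005,"ty":0,"tz":0,"roll":0,"fingers":0},{"tx":0.005,"ty":0,"tz":0,"roll":0,"fingers":0},{"tx":0.005,"ty":0,"tz":0,"roll":0,"fingers":0},{"tx":0.005,"ty":0,"tz":0,"roll":0,"fingers":0},{"tx":0,"ty":0,"tz":0,"roll":0,"fingers":0},{"tx":0,"ty":0,"tz":0.003,"roll":0,"fingers":0}]' 
python3 -m handwheel '[{"tx":0,"ty":0,"tz":0.002,"roll":0,"fingers":0},{"tx":0,"ty":0,"tz":0.002,"roll":0,"fingers":0},{"tx":0,"ty":0,"tz":0.001,"roll":0,"fingers":0},{"tx":0,"ty":0,"tz":0.001,"roll":0,"fingers":0},{"tx":0,"ty":0,"tz":0.001,"roll":0,"fingers":0},{"tx":0,"ty":0,"tz":0,"roll":0,"fingers":0},{"tx":0,"ty":0,"tz":0,"roll":0,"fingers":0},{"tx":0,"ty":0,"tz":0,"roll":0,"fingers":0}]' 
python3 go.py
```

```text
t: 6.25
position: [0.5634, 0.0204, 0.1135]
tool_rot: [-0.0, 0.725, -0.689, 0.0]
contact_force: [0.6, 0.4, 0.4]
gripper_width: -0.0001
t: 6.92
position: [0.563, 0.0211, 0.1065]
tool_rot: [0.0, 0.725, -0.689, -0.0]
contact_force: [-2.0, -0.6, 5.2]
gripper_width: -0.0003
t 6.9167 p [0.562968   0.02105226 0.10650077] clampxy mm [ -0.30898261 -89.79231614] xhead -87.0508866558062 to (0,-88): tx,ty -0.0017923370265554464 -0.000308861445470222 tipz 0.08150077489462701 0.025 w -0.0003347033962560245 F [-1.95917492 -0.59471316  5.18181482]
```

Second stroke 18 mm, then lift and withdraw back and up for a clear look.

```bash
python3 -m handwheel '[{"tx":-0.002,"ty":0,"tz":0,"roll":0,"fingers":0},{"tx":-0.003,"ty":0,"tz":0,"roll":0,"fingers":0},{"tx":-0.003,"ty":0,"tz":0,"roll":0,"fingers":0},{"tx":-0.003,"ty":0,"tz":0,"roll":0,"fingers":0},{"tx":-0.003,"ty":0,"tz":0,"roll":0,"fingers":0},{"tx":-0.003,"ty":0,"tz":0,"roll":0,"fingers":0},{"tx":-0.001,"ty":0,"tz":0,"roll":0,"fingers":0},{"tx":0,"ty":0,"tz":0,"roll":0,"fingers":0}]' 
python3 -m handwheel '[{"tx":0,"ty":0,"tz":-0.004,"roll":0,"fingers":0},{"tx":0,"ty":0,"tz":-0.006,"roll":0,"fingers":0},{"tx":0.005,"ty":0,"tz":-0.01,"roll":0,"fingers":0},{"tx":0.005,"ty":0,"tz":-0.01,"roll":0,"fingers":0},{"tx":0.004,"ty":0,"tz":0,"roll":0,"fingers":0},{"tx":0.004,"ty":0,"tz":0,"roll":0,"fingers":0},{"tx":0,"ty":0,"tz":0,"roll":0,"fingers":0},{"tx":0,"ty":0,"tz":0,"roll":0,"fingers":0}]' 
python3 go.py; python3 meas.py 2; python3 - <<'E'
import cv2,numpy as np
a=cv2.imread('pics/top_2.png')[196:216,226:266];b=cv2.imread('pics/side_2.png')[180:215,216:256]
f=lambda i,k:cv2.resize(i,None,fx=k,fy=k,interpolation=cv2.INTER_CUBIC)
a=f(a,14)[:,:560];b=f(b,8); z=np.zeros((560,320,3),np.uint8)
cv2.imwrite('pics/c2.png',np.vstack([a,np.pad(b,((0,0),(0,240),(0,0)))]))
E
```

```text
t: 7.58
position: [0.5621, 0.0394, 0.1065]
tool_rot: [0.0, 0.725, -0.689, -0.0]
contact_force: [-3.0, -0.4, 5.6]
gripper_width: 0.0003
t: 8.25
position: [0.5628, 0.0206, 0.1359]
tool_rot: [0.0, 0.725, -0.689, -0.0]
contact_force: [0.7, 0.3, -0.7]
gripper_width: -0.0003
t 8.25 p [0.56276935 0.02056029 0.13594193] clampxy mm [ -0.53271844 -90.2733989 ] xhead -87.10852415622807 to (0,-88): tx,ty -0.0022739694552100067 -0.0005302776629527838 tipz 0.11094192950342494 0.025 w -0.00034604009625943807 F [ 0.67696457  0.31804843 -0.71183844]
top r [241.36144578 205.50086059] 581.0 [-34.34240091  24.22334884]
top g [241.45238095 210.46428571] 168.0 [-47.96028995  24.91252325]
side r [235.23671498 196.04830918] 207.0 [-34.50311566  30.80560981]
side g [229.         200.05263158] 57.0 [-50.2417507   26.05941711]
```

View pics/c2.png

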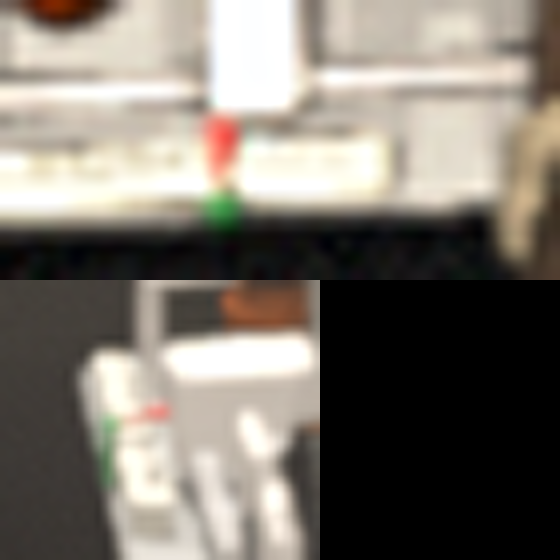

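Crop: the red pointer (about (221,145)) and green tab (222,207) nearly coincide in the top view. The pointer is about 1 mm short. I'll make one averaged, linear-light measurement before the last nudge.

```bash
cat > fine.py <<'E'
from h import *
import sys
c=np.load('clamp.npz');R,o=c['R'],c['o']
def est(P,k,b,thr):
    x0,x1,y0,y1=b; I=(P[y0:y1,x0:x1]/255.)**2.2; r,g,bl=I[...,0],I[...,1],I[...,2]
    w=r-np.maximum(g,bl) if k=='r' else g-np.maximum(r,bl)
    w=np.where(w>thr*w.max(),w,0); yy,xx=np.mgrid[y0:y1,x0:x1]
    return np.array([(w*xx).sum(),(w*yy).sum()])/w.sum()
Ps=[np.load(f'top{a}.npz')['p'] for a in('0','_1','_2')]
new=np.mean([vision.capture('top')[0].astype(float) for _ in range(6)],0); np.save('avg_%s.npy'%sys.argv[1],new)
for P,xr in zip(Ps+[new],(247,244,241,241)):
  for thr in(.1,.25):
    out=[]
    for k,z,b in(('r',.033,(xr-4,xr+6,202,209)),('g',.025,(237,247,208,214))):
        out.append((R.T@(atz('top',[est(P.astype(float),k,b,thr)],z)[0,:2]-o)*1e3).round(2))
    print(thr,out,'remaining',out[1][1]-out[0][1])
for y0,y1 in((204,208),(208,213)): print(new[y0:y1,238:247].astype(int).tolist())
E
python3 fine.py a
```

```text
0.1 [array([-34.84,   8.27]), array([-47.16,  25.45])] remaining 17.18
0.25 [array([-35.3 ,   7.78]), array([-47.43,  25.62])] remaining 17.84
0.1 [array([-35.64,  16.65]), array([-47.49,  25.69])] remaining 9.040000000000003
0.25 [array([-35.66,  16.7 ]), array([-47.5 ,  25.47])] remaining 8.77
0.1 [array([-34.99,  24.53]), array([-47.6 ,  25.51])] remaining 0.9800000000000004
0.25 [array([-35.11,  24.56]), array([-47.51,  25.47])] remaining 0.9100000000000001
0.1 [array([-34.91,  24.41]), array([-47.62,  25.68])] remaining 1.2699999999999996
0.25 [array([-34.9 ,  24.62]), array([-47.51,  25.47])] remaining 0.8499999999999979
[[[208, 200, 184], [201, 194, 179], [204, 165, 151], [235, 150, 134], [224, 159, 141], [179, 165, 147], [173, 161, 144], [172, 156, 139], [163, 149, 133]], [[212, 202, 187], [210, 201, 185], [232, 172, 157], [253, 112, 99], [225, 90, 81], [169, 158, 145], [186, 182, 167], [162, 155, 143], [160, 150, 135]], [[240, 233, 211], [239, 235, 210], [249, 215, 185], [254, 132, 112], [229, 112, 97], [230, 232, 208], [250, 253, 243], [239, 238, 228], [249, 243, 226]], [[2
[... 180 characters left out ...]
, 245], [255, 251, 233], [249, 187, 158], [247, 221, 189], [255, 255, 246], [255, 255, 244], [255, 254, 240], [255, 253, 239]], [[255, 255, 249], [255, 255, 251], [255, 255, 243], [222, 215, 168], [180, 176, 139], [254, 252, 234], [255, 255, 255], [255, 255, 255], [255, 255, 255]], [[180, 169, 144], [173, 164, 140], [153, 176, 130], [112, 180, 105], [88, 150, 86], [149, 155, 131], [192, 183, 164], [199, 190, 169], [207, 199, 179]], [[157, 147, 137], [138, 129, 120], [93, 113, 86], [57, 124, 65], [45, 104, 52], [66, 76, 59], [82, 77, 71], [83, 77, 71], [82, 78, 72]], [[69, 64, 60], [62, 57, 53], [39, 45, 37], [23, 47, 26], [16, 40, 19], [23, 26, 22], [23, 23, 22], [24, 21, 21], [21, 20, 19]]]
```

Consistent: about 1.0 mm of jaw travel remains, so 2.3 mm of rim.

```bash
python3 -m handwheel '[{"tx":-0.005,"ty":-0.0003,"tz":0.007,"roll":0,"fingers":0},{"tx":-0.005,"ty":0,"tz":0.007,"roll":0,"fingers":0},{"tx":0,"ty":0,"tz":0.005,"roll":0,"fingers":0},{"tx":0,"ty":0,"tz":0.004,"roll":0,"fingers":0},{"tx":0,"ty":0,"tz":0.002,"roll":0,"fingers":0},{"tx":0,"ty":0,"tz":0.001,"roll":0,"fingers":0},{"tx":0,"ty":0,"tz":0.001,"roll":0,"fingers":0},{"tx":0,"ty":0,"tz":0,"roll":0,"fingers":0}]' 
python3 -m handwheel '[{"tx":0,"ty":0,"tz":0.001,"roll":0,"fingers":0},{"tx":0,"ty":0,"tz":0.001,"roll":0,"fingers":0},{"tx":0,"ty":0,"tz":0.0005,"roll":0,"fingers":0},{"tx":0,"ty":0,"tz":0,"roll":0,"fingers":0},{"tx":0,"ty":0,"tz":0,"roll":0,"fingers":0},{"tx":0,"ty":0,"tz":0,"roll":0,"fingers":0},{"tx":0,"ty":0,"tz":0,"roll":0,"fingers":0},{"tx":0,"ty":0,"tz":0,"roll":0,"fingers":0}]'
```

```text
t: 9.32
position: [0.563, 0.0309, 0.1093]
tool_rot: [-0.0, 0.725, -0.689, 0.0]
contact_force: [0.1, 0.2, 0.0]
gripper_width: -0.0001
t: 9.98
position: [0.5633, 0.0309, 0.1071]
tool_rot: [-0.0, 0.725, -0.689, 0.0]
contact_force: [-0.3, -0.6, 4.4]
gripper_width: 0.0
```

```bash
python3 -m handwheel '[{"tx":-0.0005,"ty":0,"tz":0,"roll":0,"fingers":0},{"tx":-0.0006,"ty":0,"tz":0,"roll":0,"fingers":0},{"tx":-0.0006,"ty":0,"tz":0,"roll":0,"fingers":0},{"tx":-0.0006,"ty":0,"tz":0,"roll":0,"fingers":0},{"tx":0,"ty":0,"tz":0,"roll":0,"fingers":0},{"tx":0,"ty":0,"tz":0,"roll":0,"fingers":0},{"tx":0,"ty":0,"tz":0,"roll":0,"fingers":0},{"tx":0,"ty":0,"tz":0,"roll":0,"fingers":0}]' 
python3 -m handwheel '[{"tx":0,"ty":0,"tz":-0.003,"roll":0,"fingers":0},{"tx":0,"ty":0,"tz":-0.005,"roll":0,"fingers":0},{"tx":0,"ty":0,"tz":-0.01,"roll":0,"fingers":0},{"tx":0,"ty":0,"tz":-0.01,"roll":0,"fingers":0},{"tx":0.005,"ty":0,"tz":-0.01,"roll":0,"fingers":0},{"tx":0.005,"ty":0,"tz":-0.01,"roll":0,"fingers":0},{"tx":0,"ty":0,"tz":0,"roll":0,"fingers":0},{"tx":0,"ty":0,"tz":0,"roll":0,"fingers":0}]' 
python3 fine.py b | sed -n 7,8p; python3 meas.py 3; python3 - <<'E'
import cv2,numpy as np
a=cv2.imread('pics/top_3.png')[168:220,208:300]; cv2.imwrite('pics/c3.png',cv2.resize(a,None,fx=8,fy=8,interpolation=cv2.INTER_CUBIC))
E
```

```text
t: 10.65
position: [0.5631, 0.0333, 0.1069]
tool_rot: [-0.0, 0.725, -0.689, 0.0]
contact_force: [1.1, -0.7, 4.9]
gripper_width: -0.0001
t: 11.32
position: [0.5641, 0.0228, 0.1561]
tool_rot: [-0.001, 0.725, -0.689, 0.001]
contact_force: [-0.0, 0.3, -1.0]
gripper_width: -0.0001
0.1 [array([-35.1 ,  25.19]), array([-47.7,  25.3])] remaining 0.10999999999999943
0.25 [array([-35.64,  25.72]), array([-47.61,  25.24])] remaining -0.4800000000000004
top r [241.02067183 205.67183463] 387.0 [-34.7763373   25.21145184]
top g [241.48387097 210.47741935] 155.0 [-48.00239008  24.82478819]
side r [235.02926829 195.90731707] 205.0 [-34.90185485  31.55298822]
side g [229. 200.] 55.0 [-50.21106861  26.30592926]
```

View pics/c3.png

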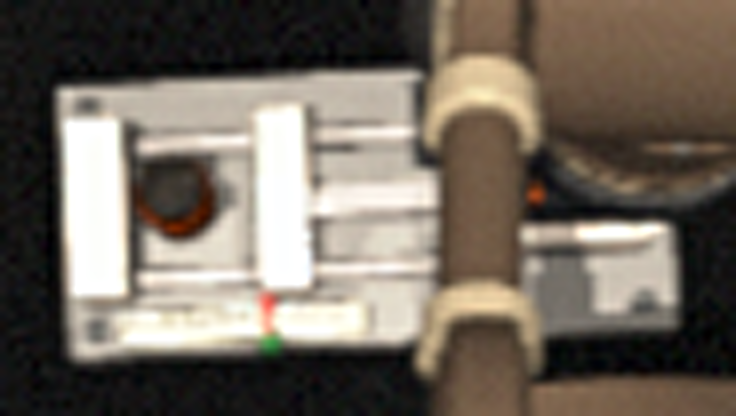

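The red pointer (267,305) sits over the green tab (270,343), allowing for the clamp's 3° yaw. The clamp corners and vial are where they were, and the finger is about 50 mm clear of the wheel.

```bash
python3 -c "
from station import finish_job; print(finish_job())"
```

```text
the job is handed in; nothing more can be done
None
```

I rolled the thumb wheel until the pointer lined up with the green tab, then lifted the finger about 50 mm clear and handed the job in at about 12 s. It took three gentle fingertip strokes of 20, 18 and 2.3 mm. The downward push read about 4.4–5.6 N.

- **Alignment:** In the top camera the pointer is at y ≈ 25.2–25.7 mm and the mark at y ≈ 24.8–25.3 mm, so the offset is between about −0.5 and +0.1 mm depending on how the colours are thresholded. The rim travel agrees: the 40.3 mm I rolled should move the jaw 17.6 mm, and I had measured 17.2–17.9 mm to go.
- **Disturbance:** In the last top view the visible corners of the clamp and the vial are where they were at the start.
- **Disagreement:** The side camera puts the pointer about 5 mm past the mark. It sees the clamp's y at about 3 mm per pixel and depends strongly on an assumed pointer height, so I did not use it.

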